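# Take the blade insert out of the vegetable slicer

## Task

The steel blade insert lies deep in the bed of the white vegetable slicer, where its rails cover its sides. Slide it out through the open end until it sticks out far enough to be gripped but still lies in the bed by itself, then take it by the free end and lay it flat, same side up, on the floor of the white dish for washing up. Do not drop it, and do not knock the mug or the kitchen timer about.

Things in the scene. Friction and masses are not known exactly. Their poses are not given: they have to be found in the camera images.
- slicer: White plastic hand slicer, fixed to the worktop, 78 mm wide (x), 220 mm long (y, -110 to +110). Origin: centre of its underside, worktop height. Its flat bed, 60 mm up, runs the whole length along y between two rails 12 mm wide and 12 mm high (tops at 72 mm). +y points to its free open end (mouth); from the -y end a black handle (top at 58 mm) sticks out to y = -180 mm.
- slicer_mouth (a point): Middle of the open end's edge, on the bed's surface (slicer frame 0, 110, 60 mm). The channel between the rails is 54 mm wide, straight, open above and at both ends. Before the mouth is nothing but worktop, 60 mm below. Same axes as the slicer.
- insert: Steel blade insert, flat plate 50 mm (x) by 140 mm (y), 6 mm thick, about 90 g, balanced at its middle. Origin: centre of its underside; z up (blade side). Lies loose in the slicer's channel with 2 mm side play, top 6 mm below the rails' tops, its +y end 5 to 30 mm inside the mouth; 50 mm or more of bare channel lie behind it. Over 70 mm out of the mouth it tips and falls.
- dish: White open dish, loose, 350 g, 130 mm (x) by 220 mm (y) outside and 40 mm high, walls 5 mm, floor 5 mm thick (inside 120 x 210 x 35 mm). Origin: centre of its underside. Its long side (y) lies roughly along the robot's x.
- mug: Mug with dots, 82 x 114 x 91 mm, loose bystander at the back. Origin: centre of its underside.
- timer: Round kitchen timer, 64 mm across, 55 mm high, loose bystander at the back. Origin: centre of its underside.
There are look-alikes about, which are no part of the job. There is more than one size of the insert; the one meant has the size given above.

How it is judged (in metres and radians):
On the way:
1. the insert sticks out of the slicer's mouth by 22 mm or more and still lies flat in the bed, with nothing gripping or pressing it (y of insert in the frame of slicer between 0.062 and 0.112 m and x of insert in the frame of slicer between -0.005 and 0.005 m and z of insert in the frame of slicer between 0.057 and 0.063 m and angle between insert's own z axis and vertical below 0.06 rad and contact force between insert and the fingers below 0.5 N and linear speed of insert below 0.03 m/s), for 0.2 s.
At the end, for the whole second after the job is handed in: The insert lies flat (within 0.1 rad, blade side up) on the floor of the dish (its underside within 5 mm of the floor's height, inside the walls), the dish stands level on the worktop, both at rest and released (x of insert in the frame of dish between -0.04 and 0.04 m and y of insert in the frame of dish between -0.075 and 0.075 m and z of insert in the frame of dish between 0.002 and 0.01 m and angle between each of insert, dish's own z axis and vertical below 0.1 rad and linear speed of each of insert, dish below 0.02 m/s and height (world z) of dish above -0.01 m); the robot touches nothing.
It fails at once if the insert is dropped (it falls free of the fingers faster than 0.8 m/s) (linear speed of insert above 0.8 m/s and contact force between insert and the fingers below 0.01 N).
It fails at once if the insert ends up on the worktop beside the dish (height (world z) of insert below 0.03 m and horizontal distance between insert and dish above 0.15 m).
It fails at once if the mug is knocked more than 30 mm away (distance of mug from where it was at the start of the episode above 0.03 m).
It fails at once if the timer is knocked more than 30 mm away (distance of timer from where it was at the start of the episode above 0.03 m).
It also fails if it takes over 54 s, if anything falls off the work surface, if the arm or the gripper's body presses on something with over 40 N, if the wrist force passes 120 N, or if a joint passes its speed limit or range.

## Robot

A 6-joint arm with a two-finger parallel gripper is mounted at the origin on a cart in front of the work surface, level with it; the furniture and walls round the work are solid. World frame = base frame: x ahead of the robot, y to its left, z up, the work surface at z = 0. Lengths are in m, angles in degrees, forces in N, time in s.
With the tool pointing down it reaches from about 0.4 to 0.825 m from the base axis. Payload 7 kg.
Tool frame: the origin (TCP) lies on the centre line of the jaws, within the pads' length; the fingertips stand 19 mm ahead of it and the grasp point (between the pads) is the TCP (r.tip_extent is the distance from the TCP to the fingertips, in m); z points along the fingers, y is the line along which they close (so a half turn about z gives the same grasp; the last joint's range is limited). The gripper opens to 88 mm and grips with 3 to 60 N. Pads are 19 mm wide; open, the fingers measure 130 mm over their backs; the gripper's body (78 mm by 193 mm) begins 47 mm behind the grasp point.
Start: joints at [-55.457, 20.546, 0.682, 0, -70.136, -16.507], TCP at [0.209, -0.642, 0.246] pointing down, gripper open.
Joint ranges: [-176.03, 176.03], [-82.01, 121.73], [-58.28, 71.71], [-173.87, 95.51], [-174.79, -0.11], [-173.66, 173.66]. Speed limits (degrees/s): [136.94, 136.94, 172.46, 180, 180, 180].

## Interface

Orientations are given as [roll, pitch, yaw] about the fixed x, y, z axes, in that order (R = Rz(yaw) Ry(pitch) Rx(roll)).
In Python, from plant import r gives the robot as it stands. The module is installed in compiled form; this text tells all that it offers.
- The arm moves only by the tool jog_arm, never from a script. Its argument "deltas" is a list that holds one entry, the list of rows, each a list of 5 numbers: the opening, from -1 (shut) to 1 (fully open), then the shift along the world's x, y, z in cm, then the turn about the world's z in rad. In form: [[[claw, dx, dy, dz, turn], ...]]. A call has 1 to 8 rows; each row shifts and turns the commanded pose from where the row before left it; what a row does not reach is not made up. A row lasts 1/8 s, in which the tool goes at most 62.5 mm and 10.7 degrees, less where a joint would pass 70% of its speed; a pose out of reach is approached as far as the arm can. A call with a gripper value outside its range is refused whole. The fingers move at their own pace and stop on an object; "force" is the grip in N (left out, the last holds). Time passes only in rows, so rows that do not move let the fingers close. It gives the time, the measured TCP pose, the force, the opening and the grip force at its end, in the units of the state.
- r.get_state(): the state, without advancing time (a new reading comes with each control period).
- r.capture(name): name is "side" or "top"; returns the picture (384x512x3 uint8, blue, green, red); there is no depth.
- r.camera_info(name): a dict with "fx", "fy", "cx", "cy" (pixels), "view" (4x4, takes a point from world to camera coordinates). Camera axes: x right, y up, looking along -z (the intrinsics and any distortion apply to the point x, -y, -z); pixel columns grow to the right and rows downward; lengths in m; the calibration is good to about 2 mm. A picture is of the moment at which its call begins. camera_info takes no time and is no camera call.
- r.close_job(): hands the job in; it is judged then, once.
The state is a dict: "time_s": time; "joints": joint angles; "qd": joint speeds; "joint_torque": joint torques, N m; "tcp_pos": TCP position; "eef_rot": TCP orientation; "contact_force": force on the tool from outside, world axes, zero at the start; "moment": the same for the moment, N m; "gripper_width": finger opening in m; "gripper_force": force on a finger pad.
Only numpy, scipy, OpenCV 4.12 (cv2) and the standard library are available. Lean on these libraries where they do the work, as an engineer would, in place of code of your own. Each camera call takes 0.05 s, during which the arm holds its last target. There are 200 camera calls.

## Working session

There is one attempt and no reset: what is moved stays moved. The work goes in short steps, Python scripts to look and compute and a tool call to move; the robot and the scene stay as the last step left them, time stands still between calls to the robot, and variables do not carry over. Pictures are saved under pics/ and viewed, at most 10 in all, crops included, and the job is handed in when it is done.

Besides the shell and the picture viewer there is one more tool, called as a command line: name --argument value ..., lists and objects as JSON in quotes. jog_arm: Moves the arm, as the interface text tells. Its arguments: {"type":"object","properties":{"deltas":{"type":"array"},"force":{"type":"number"}},"required":["deltas"]}

```bash
mkdir -p pics
cat > h.py <<'E'
import numpy as np,cv2
from plant import r
def ray(n,u,v):
    c=r.camera_info(n);V=np.array(c["view"]);R=V[:3,:3];t=V[:3,3]
    d=np.array([(u-c["cx"])/c["fx"],-(v-c["cy"])/c["fy"],-1.])
    return -R.T@t,R.T@d
def at(n,u,v,z):
    o,d=ray(n,u,v);return o+d*(z-o[2])/d[2]
def px(n,p):
    c=r.camera_info(n);V=np.array(c["view"]);q=V[:3,:3]@np.array(p)+V[:3,3]
    return np.array([c["cx"]+c["fx"]*q[0]/-q[2],c["cy"]+c["fy"]*-q[1]/-q[2]])
E
python3 - <<'E'
from h import *
for n in("top","side"):
    print({k:v for k,v in r.camera_info(n).items() if k!="view"},ray(n,256,192))
    i=r.capture(n);cv2.imwrite(f"pics/{n}0.png",i);cv2.imwrite(f"pics/{n}0b.png",cv2.resize(i,(800,600),interpolation=cv2.INTER_CUBIC))
print(r.get_state())
E
```

```text
{'fx': 361.58426914957204, 'fy': 361.58426914957204, 'cx': 254.52773632830574, 'cy': 190.701347343489} (array([0.47784614, 0.04881265, 1.01741371]), array([ 0.06752508, -0.02578102, -0.99739921]))
{'fx': 465.0182133290036, 'fy': 465.0182133290036, 'cx': 258.9655537772362, 'cy': 197.75106382349244} (array([-0.3578471 ,  0.71635425,  0.68271396]), array([ 0.7146112 , -0.5208578 , -0.46715266]))
{'time_s': 0.1, 'joints': array([-5.54569581e+01,  2.05865309e+01,  6.38797280e-01, -1.98473792e-02,
       -7.01356758e+01, -1.65065775e+01]), 'qd': array([-0.00241599, -0.12936956,  0.1265961 ,  0.05093875, -0.01330277,
       -0.00056569]), 'joint_torque': array([-9.51499460e-04, -5.84161341e+01,  2.93752170e+01,  7.01552957e+00,
        1.01619391e-02, -6.67750646e-05]), 'tcp_pos': array([ 0.20884898, -0.64143892,  0.24471703]), 'eef_rot': array([ 1.79914726e+02, -5.81128720e-03, -1.61970289e+02]), 'contact_force': array([-0.31103595, -0.55506864,  0.86786302]), 'moment': array([-0.01565444,  0.01354578,  0.00599851]), 'gripper_force': 0.0, 'gripper_width': 0.08775323762623669}
```

View pics/top0b.png

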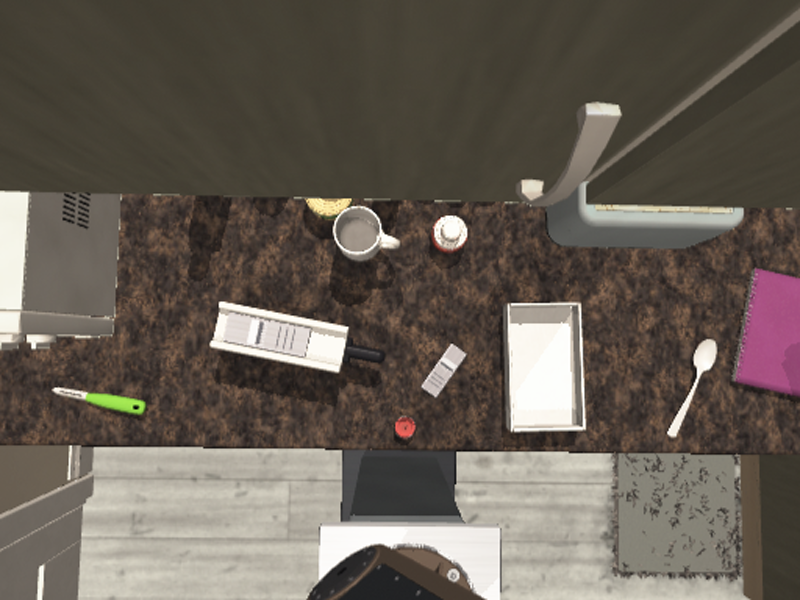

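View pics/side0b.png

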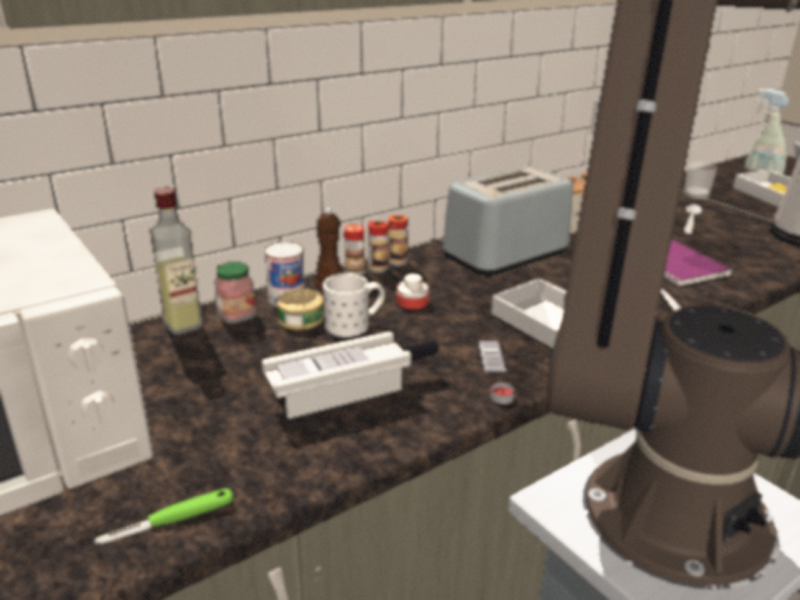

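The top view shows the slicer at (280,337) in the 800x600 view, with its mouth to the left (+y world) and its handle at (365,354). Two plates could be the insert: one in the slicer bed (267,332) and a loose one on the worktop (444,370). The description fits the plate in the bed. The dish is at (544,367), the mug at (358,233) and the timer at (450,233). I'll confirm the choice in an enlarged crop.

Run:
```python
from h import *
i=cv2.imread("pics/top0.png")
cv2.imwrite("pics/crop1.png",cv2.resize(i[185:245,128:253],None,fx=6.4,fy=6.4,interpolation=cv2.INTER_CUBIC))
cv2.imwrite("pics/crop2.png",cv2.resize(i[185:285,265:385],None,fx=6,fy=6,interpolation=cv2.INTER_CUBIC))
```

```text
(no output)
```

View pics/crop1.png

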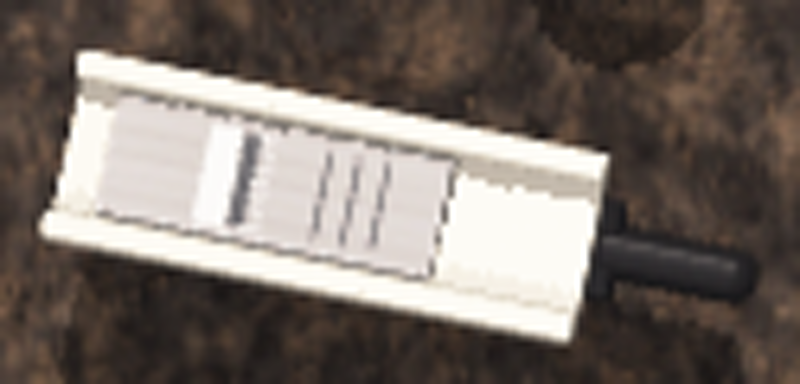

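View pics/crop2.png

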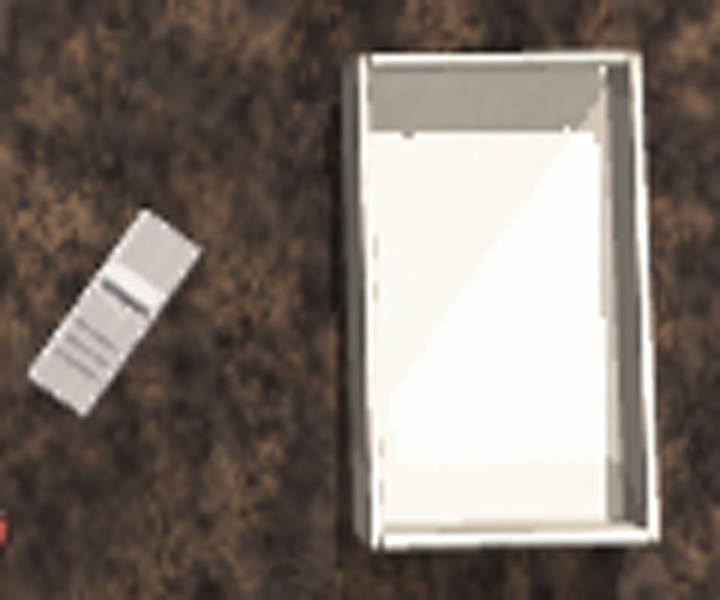

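The crops show the insert in the bed with top corners at about (118,95), (457,158), (432,275) and (97,212) in crop1. The rail-top corners are (80,52), (608,155), (570,342) and (42,240). The dish rim corners in crop2 are (362,55), (641,52), (659,543) and (375,548).

Run:
```python
from h import *
np.set_printoptions(precision=4,suppress=True)
def go(name,c,s,ox,oy,z):
    P=np.array([at("top",ox+(u+.5)/s-.5,oy+(v+.5)/s-.5,z) for u,v in c])[:,:2]
    print(name,P.tolist(),"c",P.mean(0));L=np.linalg.norm(P-np.roll(P,-1,0),axis=1);print(" sides",L)
    return P
S=go("slicer",[(80,52),(608,155),(570,342),(42,240)],6.4,128,185,.072)
I=go("insert",[(118,95),(457,158),(432,275),(97,212)],6.4,128,185,.066)
go("dish",[(362,55),(641,52),(659,543),(375,548)],6,265,185,.04)
go("small",[(147,208),(202,250),(83,416),(28,376)],6,265,185,.004)
for P in(S,I):
    a=(P[0]+P[3]-P[1]-P[2]);print(np.degrees(np.arctan2(a[1],a[0])))
a=(S[0]+S[3]-S[1]-S[2]);a/=np.linalg.norm(a)
m=S.mean(0);print("ins y",(I.mean(0)-m)@a,"x",(I.mean(0)-m)@np.array([a[1],-a[0]]),"rear",(I[1:3].mean(0)),"mouth",m+.11*a,a)
```

```text
slicer [[0.5346148580055451, 0.32603127782610863], [0.4964022303110719, 0.11082917471893315], [0.42051578900673103, 0.12447791147056672], [0.45825147420926604, 0.33834069736099004]] c [0.4774 0.2249]
 sides [0.2186 0.0771 0.2172 0.0773]
insert [[0.5176462718456886, 0.31168850217692345], [0.4942541858711788, 0.17288799624070406], [0.4464409583645786, 0.18175241358314873], [0.4698384170184418, 0.3183976710813675]] c [0.482  0.2462]
 sides [0.1408 0.0486 0.1386 0.0483]
dish [[0.5426056104031005, -0.16409759254071382], [0.5462426551914485, -0.2915975313179824], [0.3260297125062054, -0.298253530549154], [0.3222037032246468, -0.17048909934397763]] c [ 0.4343 -0.2311]
 sides [0.1276 0.2203 0.1278 0.2205]
small [[0.47162800185979376, -0.07129495407777434], [0.4525138113853348, -0.09719685414496743], [0.37506349424009433, -0.04249296568833858], [0.3930711661879232, -0.016731933486761004]] c [ 0.4231 -0.0569]
 sides [0.0322 0.0948 0.0314 0.0956]
79.9621103161821
80.35928044808738
ins y 0.02173799884987893 x 0.0008225412751680476 rear [0.4703 0.1773] mouth [0.4966 0.3332] [0.1743 0.9847]
```

The bed plate measures 140 x 49 mm, which matches the insert. The loose one is about 95 x 32 mm, so it's a look-alike. The insert sits at slicer y ≈ +22 mm. I'll move behind it with closed jaws and the closing axis across the channel.

jog_arm --deltas '[[[-1,2.4,4.4,0,0.135],[-1,2.4,4.4,0,0.135],[-1,2.4,4.4,0,0.135],[-1,2.4,4.4,0,0.135],[-1,2.4,4.4,0,0.135],[-1,2.4,4.4,0,0.135],[-1,2.4,4.4,0,0.135],[-1,2.4,4.4,0,0.135]]]'

```text
time_s: 1.1
tcp_pos: [0.4013, -0.2882, 0.2455]
eef_rot: [180.0, 0.0, -99.8]
contact_force: [0.1, -0.2, 0.6]
gripper_width: 0.0131
gripper_force: 0.0
```

jog_arm --deltas '[[[-1,0.8,5.4,0,0],[-1,0.8,5.4,0,0],[-1,0.8,5.4,0,0],[-1,0.8,5.4,0,0],[-1,0.8,5.4,0,0],[-1,0.8,5.4,0,0],[-1,0.8,5.4,0,0],[-1,0.5,5.3,0,0]]]'

```text
time_s: 2.1
tcp_pos: [0.4618, 0.143, 0.2455]
eef_rot: [180.0, -0.0, -100.1]
contact_force: [0.8, -0.4, 0.6]
gripper_width: 0.0004
gripper_force: 0.0
```

jog_arm --deltas '[[[-1,0,0,0,0],[-1,0,0,0,0]]]'

```text
time_s: 2.35
tcp_pos: [0.4615, 0.1411, 0.2451]
eef_rot: [180.0, -0.0, -100.0]
contact_force: [-0.0, -0.1, -0.9]
gripper_width: 0.0004
gripper_force: 0.0
```

jog_arm --deltas '[[[-1,0.1,0,-4,0],[-1,0,0,-4,0],[-1,0,0,-4,0],[-1,0,0,-2.5,0],[-1,0,0,0,0]]]'

```text
time_s: 2.98
tcp_pos: [0.4618, 0.1392, 0.0992]
eef_rot: [179.8, -0.2, -100.2]
contact_force: [0.6, -0.4, 1.1]
gripper_width: 0.0003
gripper_force: 0.0
```

Run:
```python
from h import *
print(r.get_state()["tcp_pos"])
a=r.capture("side");b=r.capture("top")
a=cv2.resize(a[190:280,140:300],None,fx=4,fy=4,interpolation=cv2.INTER_CUBIC)[:, :640]
b=cv2.resize(b[180:245,120:270],(640,277),interpolation=cv2.INTER_CUBIC)
cv2.imwrite("pics/pre.png",np.vstack([a[:320],b]))
```

```text
[0.4618389  0.13915359 0.09919311]
```

View pics/pre.png

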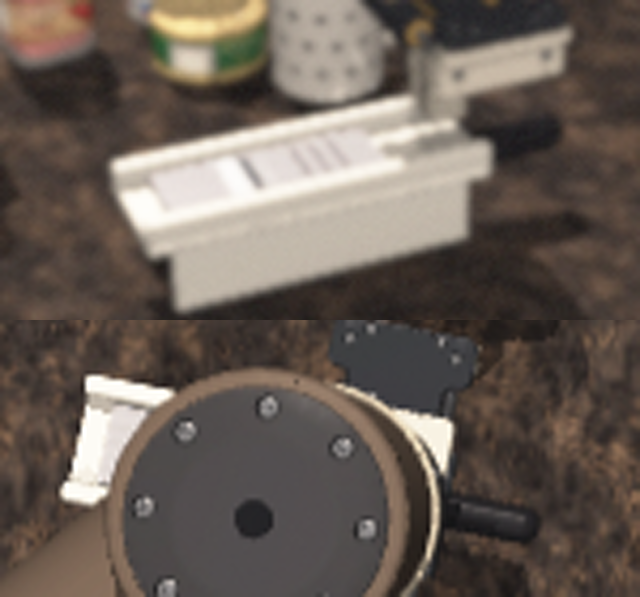

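The side view shows the closed fingers over the bare channel behind the insert, at about (437,115) in the picture. Next I descend into the channel and watch the force.

jog_arm --deltas '[[[-1,0.05,0.1,-1.0,0],[-1,0,0,-0.7,0],[-1,0,0,0,0]]]'

```text
time_s: 3.45
tcp_pos: [0.4632, 0.142, 0.0832]
eef_rot: [180.0, -0.0, -100.1]
contact_force: [0.5, 0.5, 1.0]
gripper_width: 0.0003
gripper_force: 0.0
```

jog_arm --deltas '[[[-1,0,0,-0.15,0],[-1,0.17,0.98,0,0],[-1,0.17,0.98,0,0],[-1,0.14,0.8,0,0],[-1,0.07,0.4,0,0],[-1,0.07,0.4,0,0],[-1,0.07,0.4,0,0],[-1,0.07,0.4,0,0]]]'

```text
time_s: 4.45
tcp_pos: [0.4711, 0.1859, 0.0821]
eef_rot: [180.0, -0.0, -100.1]
contact_force: [-0.7, -1.3, 2.0]
gripper_width: 0.0004
gripper_force: 0.6
```

jog_arm --deltas '[[[-1,0.1,0.59,0,0],[-1,0.1,0.59,0,0],[-1,0.1,0.59,0,0],[-1,0.1,0.59,0,0],[-1,0.1,0.59,0,0],[-1,0.1,0.59,0,0],[-1,0.07,0.4,0,0],[-1,0.05,0.3,0,0]]]'

```text
time_s: 5.45
tcp_pos: [0.4783, 0.2284, 0.082]
eef_rot: [180.0, -0.0, -100.1]
contact_force: [-0.8, -1.6, 1.2]
gripper_width: 0.0006
gripper_force: 0.9
```

Run:
```python
from h import *
print(r.get_state()["tcp_pos"])
a=r.capture("side");b=r.capture("top")
a=cv2.resize(a[190:270,130:290],None,fx=4,fy=4,interpolation=cv2.INTER_CUBIC)
b=cv2.resize(b[180:245,110:260],(640,277),interpolation=cv2.INTER_CUBIC)
cv2.imwrite("pics/push.png",np.vstack([a,b]))
```

```text
[0.47829575 0.22839332 0.08204714]
```

View pics/push.png

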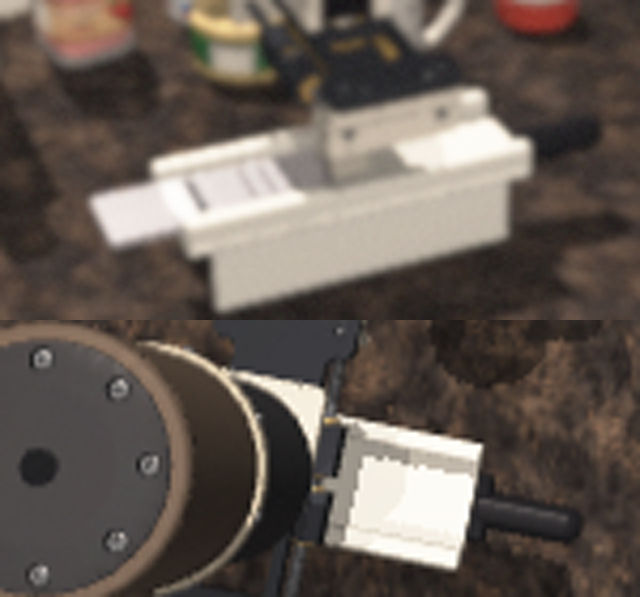

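The side view shows the insert out of the mouth. Its end's top corners are at about (90,200) and (113,244) in the crop, and the fingers are behind it. I'll measure the protrusion.

Run:
```python
from h import *
a=np.array([.1743,.9847]);m=np.array([.4774,.2249])
for u,v in((90,200),(113,244)):
    p=at("side",130+(u+.5)/4-.5,190+(v+.5)/4-.5,.066)[:2];d=p-m;print(p,d@a,d@[a[1],-a[0]])
# mouth near rail top corner check
p=at("side",130+190/4,190+234/4,.072)[:2];print(p,(p-m)@a,(p-m)@[a[1],-a[0]])
```

```text
[0.52597327 0.37296335] 0.15426430189165463 0.022022656138195724
[0.47716824 0.38112388] 0.15379325532264795 -0.02745803979906087
[0.45176184 0.34413912] 0.11294602679177693 -0.04602927354113373
```

The insert is at y ≈ 83 mm. I'll push it 5 mm more, back off, rise and let it rest.

jog_arm --deltas '[[[-1,0.04,0.25,0,0],[-1,0.04,0.25,0,0],[-1,0,0,0,0],[-1,-0.1,-0.59,0,0],[-1,-0.17,-0.98,0,0],[-1,0,0,1,0],[-1,0,0,3,0],[-1,0,0,4,0]]]'

```text
time_s: 6.55
tcp_pos: [0.4761, 0.217, 0.163]
eef_rot: [180.0, -0.1, -100.1]
contact_force: [0.1, 0.6, 0.3]
gripper_width: 0.0005
gripper_force: 0.0
```

jog_arm --deltas '[[[0.6,-0.9,-5,3,0],[0.6,-0.9,-5,3,0],[0.6,-0.9,-5,0,0],[0.6,-0.9,-5,0,0],[0.6,0,0,0,0]]]'

```text
time_s: 7.18
tcp_pos: [0.4395, 0.015, 0.2231]
eef_rot: [-179.9, 0.1, -100.3]
contact_force: [-0.4, 0.8, -0.6]
gripper_width: 0.0452
gripper_force: 0.0
```

Run:
```python
from h import *
print(r.get_state()["tcp_pos"])
b=r.capture("top");cv2.imwrite("pics/out_full.png",b)
cv2.imwrite("pics/out.png",cv2.resize(b[180:250,115:240],None,fx=6.4,fy=6.4,interpolation=cv2.INTER_CUBIC))
```

```text
[0.43946481 0.01495857 0.22312388]
```

View pics/out.png

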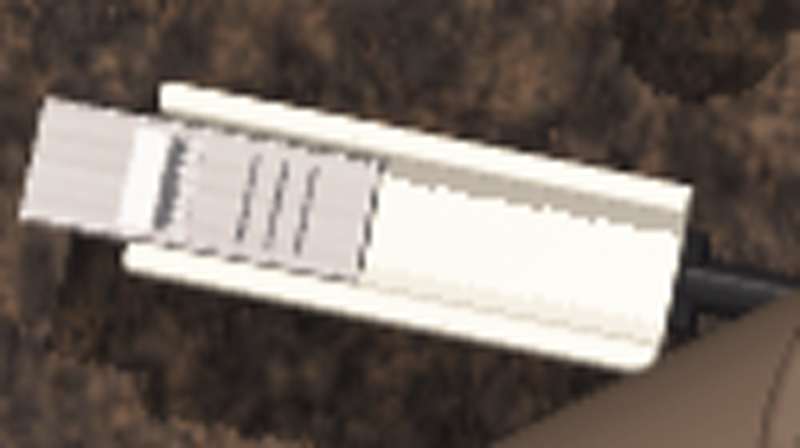

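The insert lies flat and sticks out to the left. Its corners in the crop are about (47,97), (383,160), (360,280) and (22,218).

Run:
```python
from h import *
P=np.array([at("top",115+(u+.5)/6.4-.5,180+(v+.5)/6.4-.5,.066)[:2] for u,v in((47,97),(383,160),(360,280),(22,218))])
a=P[0]+P[3]-P[1]-P[2];a/=np.linalg.norm(a);c=P.mean(0)
A=np.array([.1743,.9847]);m=np.array([.4774,.2249])
print(c,np.degrees(np.arctan2(a[1],a[0])),(c-m)@A,(c-m)@[A[1],-A[0]],"grip",c+.05*a,P)
```

```text
[0.49249721 0.30995889] 80.44025120218971 0.08638893106175584 4.046018901385576e-05 grip [0.50080101 0.35926454] [[0.52881401 0.37471732]
 [0.50543101 0.23731136]
 [0.45640119 0.24507562]
 [0.47934264 0.38273125]]
```

jog_arm --deltas '[[[0.8,0.9,4.9,0,0],[0.8,0.9,4.9,0,0],[0.8,0.9,4.9,0,0],[0.8,0.9,4.9,0,0],[0.8,0.9,4.9,0,0],[0.8,0.9,4.9,0,0],[0.8,0.75,5.0,0,0],[0.8,0,0,0,0]]]'

```text
time_s: 8.22
tcp_pos: [0.5017, 0.3657, 0.2211]
eef_rot: [180.0, -0.0, -99.9]
contact_force: [-0.4, -0.1, 0.4]
gripper_width: 0.0786
gripper_force: 0.0
```

jog_arm --deltas '[[[0.8,0,0,-4,0],[0.8,0,0,-4,0],[0.8,0,0,-2,0],[0.8,0,0,0,0]]]'

```text
time_s: 8.72
tcp_pos: [0.5009, 0.361, 0.1206]
eef_rot: [179.9, -0.2, -100.1]
contact_force: [-0.8, -0.5, 1.0]
gripper_width: 0.0787
gripper_force: 0.0
```

jog_arm --deltas '[[[0.8,0,0,-2,0],[0.8,0,0,-2,0],[0.8,0,0,-0.45,0],[0.8,0,0,0,0],[0.8,0,0,0,0]]]'

```text
time_s: 9.35
tcp_pos: [0.5024, 0.3621, 0.0788]
eef_rot: [-179.9, 0.1, -100.1]
contact_force: [-0.0, 0.1, -0.8]
gripper_width: 0.0787
gripper_force: 0.0
```

jog_arm --deltas '[[[0.3,0,0,0,0],[0.2,0,0,0,0],[0.1,0,0,0,0],[-0.2,0,0,0,0],[-0.4,0,0,0,0],[-1,0,0,0,0],[-1,0,0,0,0],[-1,0,0,0,0]]]' --force 50

```text
time_s: 10.35
tcp_pos: [0.5019, 0.3615, 0.0776]
eef_rot: [-180.0, 0.0, -100.1]
contact_force: [-0.5, -0.3, 0.4]
gripper_width: 0.0492
gripper_force: 50.0
```

Gripped at 49 mm width with 50 N. I lift slowly.

jog_arm --deltas '[[[-1,0,0,0.5,0],[-1,0,0,1,0],[-1,0,0,1.5,0],[-1,0,0,2,0],[-1,0,0,3,0],[-1,0,0,3,0],[-1,0,0,1,0],[-1,0,0,0,0]]]'

```text
time_s: 11.35
tcp_pos: [0.5019, 0.3617, 0.1985]
eef_rot: [-180.0, 0.1, -100.1]
contact_force: [-0.1, 0.6, -1.0]
gripper_width: 0.0492
gripper_force: 50.0
```

Run:
```python
from h import *
a=r.capture("side")
cv2.imwrite("pics/lift.png",cv2.resize(a[120:280,90:310],None,fx=3,fy=3,interpolation=cv2.INTER_CUBIC))
```

```text
(no output)
```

View pics/lift.png

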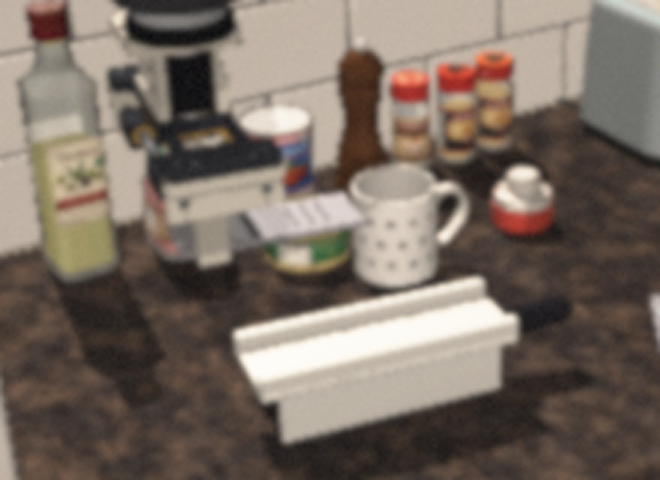

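The insert hangs level in the jaws at about (300,215), and the mug and timer are undisturbed. I carry it to the dish with a turn of -78.4°.

jog_arm --deltas '[[[-1,-0.1,-3.7,0,-0.085],[-1,-0.1,-3.7,0,-0.085],[-1,-0.1,-3.7,0,-0.085],[-1,-0.1,-3.7,0,-0.085],[-1,-0.1,-3.7,0,-0.085],[-1,-0.1,-3.7,0,-0.085],[-1,-0.1,-3.7,0,-0.085],[-1,-0.1,-3.7,0,-0.085]]]'

```text
time_s: 12.4
tcp_pos: [0.493, 0.064, 0.1963]
eef_rot: [180.0, -0.1, -139.2]
contact_force: [0.7, 0.4, -1.6]
gripper_width: 0.0487
gripper_force: 50.0
```

jog_arm --deltas '[[[-1,-0.1,-3.7,0,-0.086],[-1,-0.1,-3.7,0,-0.086],[-1,-0.1,-3.7,0,-0.086],[-1,-0.1,-3.7,0,-0.086],[-1,-0.1,-3.7,0,-0.086],[-1,-0.1,-3.7,0,-0.086],[-1,-0.1,-3.7,0,-0.086],[-1,-0.1,-3.7,0,-0.086]]]'

```text
time_s: 13.4
tcp_pos: [0.485, -0.2316, 0.1962]
eef_rot: [180.0, -0.1, -178.6]
contact_force: [1.2, 0.2, -1.0]
gripper_width: 0.0491
gripper_force: 50.0
```

jog_arm --deltas '[[[-1,0,0,0,0],[-1,0,0,0,0],[-1,0,0,0,0]]]'

```text
time_s: 13.78
tcp_pos: [0.4857, -0.2298, 0.1972]
eef_rot: [180.0, -0.0, -178.4]
contact_force: [0.1, 0.1, 0.5]
gripper_width: 0.0489
gripper_force: 50.0
```

jog_arm --deltas '[[[-1,0,0,-4,0],[-1,0,0,-4,0],[-1,0,0,-3,0],[-1,0,0,-2,0],[-1,0,0,-1.2,0],[-1,0,0,0,0],[-1,0,0,0,0]]]'

```text
time_s: 14.65
tcp_pos: [0.4865, -0.2304, 0.0564]
eef_rot: [-180.0, 0.1, -178.4]
contact_force: [0.2, -0.4, -0.0]
gripper_width: 0.0489
gripper_force: 50.0
```

Run:
```python
from h import *
print(r.get_state()["tcp_pos"])
a=r.capture("top");b=r.capture("side")
a=cv2.resize(a[180:290,300:400],(500,550),interpolation=cv2.INTER_CUBIC)
b=cv2.resize(b[150:260,300:360],(300,550),interpolation=cv2.INTER_CUBIC)
cv2.imwrite("pics/dish.png",np.hstack([a,b]))
```

```text
[ 0.48654949 -0.23042424  0.05640976]
```

View pics/dish.png

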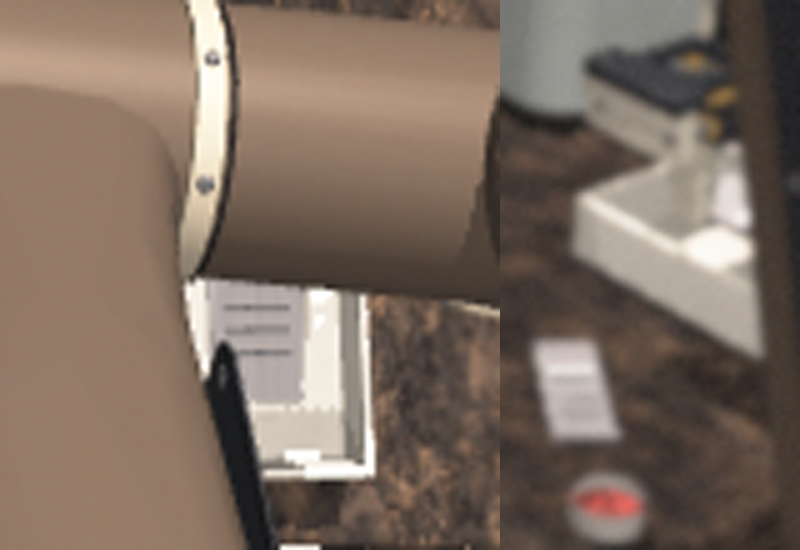

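The insert (at about (265,340) in the left half) is inside the dish walls and aligned. I lower it slowly.

jog_arm --deltas '[[[-1,0,0,-1,0],[-1,0,0,-0.8,0],[-1,0,0,-0.5,0],[-1,0,0,-0.4,0],[-1,0,0,-0.2,0],[-1,0,0,0,0],[-1,0,0,0,0]]]'

```text
time_s: 15.62
tcp_pos: [0.486, -0.2305, 0.0267]
eef_rot: [-180.0, 0.0, -178.5]
contact_force: [0.0, 0.0, -0.5]
gripper_width: 0.049
gripper_force: 50.0
```

jog_arm --deltas '[[[-1,0,0,-0.1,0],[-1,0,0,0,0],[-1,0,0,0,0]]]'

```text
time_s: 16.0
tcp_pos: [0.4859, -0.2305, 0.0256]
eef_rot: [180.0, 0.0, -178.5]
contact_force: [0.5, -0.2, -1.8]
gripper_width: 0.0494
gripper_force: 50.0
```

The tips are now about 1.5 mm above the floor. I open to 60 mm, within the walls, and go up.

jog_arm --deltas '[[[0.2,0,0,0,0],[0.3,0,0,0,0],[0.36,0,0,0,0],[0.36,0,0,0,0],[0.36,0,0,0,0]]]'

```text
time_s: 16.62
tcp_pos: [0.4859, -0.2305, 0.0256]
eef_rot: [-180.0, 0.0, -178.5]
contact_force: [1.1, 0.5, 0.3]
gripper_width: 0.0595
gripper_force: 0.0
```

jog_arm --deltas '[[[0.36,0,0,1,0],[0.36,0,0,2,0],[0.36,0,0,4,0],[0.36,0,0,5,0],[0.36,0,5,3,0],[0.36,0,5,0,0],[0.36,0,5,0,0],[0.36,0,5,0,0]]]'

```text
time_s: 17.62
tcp_pos: [0.4857, -0.029, 0.1767]
eef_rot: [180.0, 0.1, -178.5]
contact_force: [2.0, -0.2, 0.4]
gripper_width: 0.0594
gripper_force: 0.0
```

jog_arm --deltas '[[[0.36,0,0,0,0],[0.36,0,0,0,0],[0.36,0,0,0,0]]]'

```text
time_s: 18.0
tcp_pos: [0.4858, -0.0314, 0.1757]
eef_rot: [-180.0, 0.0, -178.5]
contact_force: [-0.1, -0.2, -0.4]
gripper_width: 0.0599
gripper_force: 0.0
```

Run:
```python
from h import *
a=r.capture("top");b=r.capture("side")
a=cv2.resize(a[180:290,300:400],(500,550),interpolation=cv2.INTER_CUBIC)
b=cv2.resize(b[150:260,300:360],(300,550),interpolation=cv2.INTER_CUBIC)
cv2.imwrite("pics/done.png",np.hstack([a,b]))
```

```text
(no output)
```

View pics/done.png

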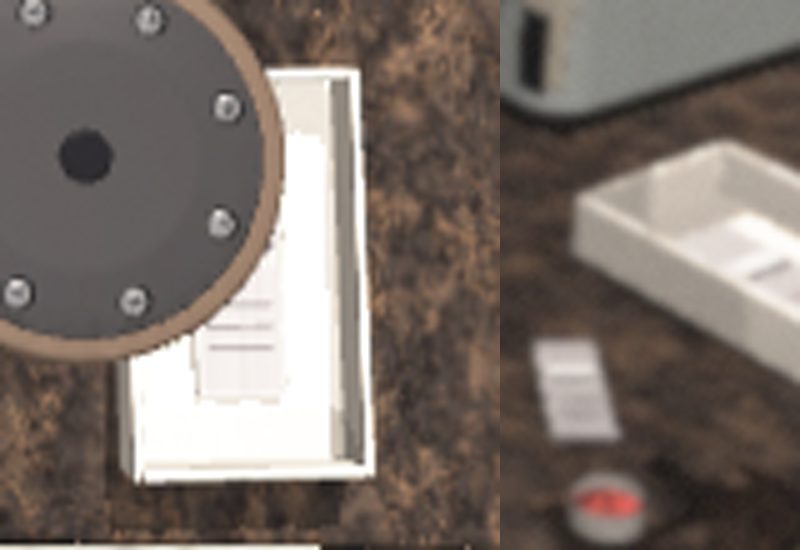

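The insert lies flat in the dish, blade side up and clear of the walls, with its near end at (240,400). The robot is clear of everything, so I hand in.

```bash
python3 -c "
from plant import r
print(r.close_job())"
```

```text
the job is handed in; nothing more can be done
None
```

I slid the insert out to about 50 mm past the mouth, gripped it by its free end and laid it flat, blade side up, in the white dish; the job was handed in at about 18 s and gave no verdict back, and the mug and timer looked undisturbed in the last picture that showed them.

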